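# Square up the carton and poise the pen for marking it

## Robot

A 6-joint arm with a two-finger parallel gripper is mounted at the origin on a cart in front of the work surface, level with it; the furniture and walls round the work are solid. World frame = base frame: x ahead of the robot, y to its left, z up, the work surface at z = 0. Lengths are in m, angles in rad, forces in N, time in s.
With the tool pointing down it reaches from about 0.35 to 0.975 m from the base axis. Payload 4.9 kg.
Tool frame: the origin (TCP) lies midway between the tips of the shut fingers; the grasp point (between the pads) lies 19 mm behind it; z points along the fingers, y is the line along which they close (so a half turn about z gives the same grasp; the last joint's range is limited). The gripper opens to 85 mm and grips with 20 to 120 N. Pads are 22 mm wide; open, the fingers measure 114 mm over their backs; the gripper's body (76 mm by 85 mm) begins 54 mm behind the grasp point. The pads swing forward as they close: fully open they stand 13 mm farther back than shut.
Start: joints at [1.003, 0.053, 1.613, -0, 1.476, -0.119], TCP at [0.271, 0.563, 0.231] pointing down, gripper open.
Joint ranges: [-3.01, 3.01], [-1.01, 2.22], [0.06, 2.58], [-1.02, 4.17], [0.09, 2.62], [-3.14, 3.14]. Speed limits (rad/s): [2.57, 2.57, 3.14, 3.14, 3.14, 3.14].

## Interface

Orientations are given as a unit quaternion [w, x, y, z].
In Python, from plant import manip gives the robot as it stands.
- The arm moves only by the tool move_arm, never from a script. Its argument "increments" is one flat list of numbers, 5 for each row, row after row: the shift along the tool's x, y, z in mm, then the turn about the tool's z in rad, then the opening, from 0 (shut) to 1 (fully open). In form: [tx, ty, tz, spin, jaw, tx, ty, tz, spin, jaw, ...]. A call has 1 to 8 rows; each row shifts and turns the commanded pose from where the row before left it, along the tool's axes as they then stand; what a row does not reach is not made up. A row lasts 1/12 s, in which the tool goes at most 41.7 mm and 7.16 degrees, less where a joint would pass 70% of its speed; a pose out of reach is approached as far as the arm can. A call with a gripper value outside its range is refused whole. The fingers move at their own pace and stop on an object; the grip force is fixed at half the most. Time passes only in rows, so rows that do not move let the fingers close. It gives the time, the measured TCP pose, the force, the opening and the grip force at its end, in the units of the state.
- manip.state(): the state, without advancing time (a new reading comes with each control period).
- manip.grab_frame(name): name is "scene" or "top"; returns a dict with "image" (420x560x3 uint8, blue, green, red), "fov_y" (degrees; the focal length in pixels is half the picture's height over the tangent of half this angle, whatever the lens; pixels are square), "cx", "cy" (the principal point, pixels), "eye" and "rotation" of the camera in the world. Camera axes: x right, y down, z forward; pixel columns grow to the right and rows downward; lengths in m; the calibration is good to about 2 mm. A picture is of the moment at which its call begins. There is no depth.
- manip.job_done(): hands the job in; it is judged then, once.
The state is a dict: "time": time; "joint_pos": joint angles; "joint_vel": joint speeds; "joint_efforts": joint torques, N m; "tool_pos": TCP position; "tool_rot": TCP orientation; "contact_force": force on the tool from outside, world axes, zero at the start; "ft_torque": the same for the moment, N m; "gripper_width": opening from 0.0 (shut) to 1.0 (fully open); "grasp_force": force on a finger pad.
Only numpy, scipy, OpenCV 4.12 (cv2) and the standard library are available. Lean on these libraries where they do the work, as an engineer would, in place of code of your own. Each camera call takes 0.05 s, during which the arm holds its last target. There are 200 camera calls.

## Task

Push the small violet-lidded carton square and flush into the corner of the two metal fences. Then draw the silver pen out of the white pen block, slant it like a pen in a writing hand, point down and leaning about halfway between upright and flat, and finish still holding it like that with its point in the air a few centimetres above the middle of the lid. Leave the carton snug in its corner, the blue and black pens in the block, and the mug where it is.

Things in the scene. Friction and masses are not known exactly. Their poses are not given: they have to be found in the camera images.
- carton: small closed cardboard box with a violet lid, 109 (own x) x 174 (own y) x 46 mm high, 0.12 kg, loose on the grey base board, 15 to 50 mm short of both fences and up to 0.15 rad askew. Origin: centre of its underside. Too wide to grasp: push its free faces (own -x, own -y); it slides with about 1 N, and a push of 6 to 10 N seats it; if it stays askew, push off centre at the lagging end
- lid_middle (a point): centre of the carton's lid, 46 mm above its underside, axes as carton
- corner_jig: fixed corner, turned up to 0.2 rad: grey board 5 mm thick, two aluminium fences, tops at 30 mm. Origin: inner corner of the fences at desk height. x points away from the robot, square to the far fence (inner face x = 0, 254 mm long); y points left, square to the left fence (inner face y = 0, 190 mm long). A flush carton has its origin at x -0.0545, y -0.087, axes parallel
- jig_corner (a point): inner corner of the fences on top of the base board (5 mm above the desk), axes as corner_jig. Fences are 14 mm thick; the board reaches to x = -0.194, y = -0.254
- pen_block: fixed white block 56 (own x) x 186 (own y) x 60 mm high on a dark rubber foot, turned up to 0.4 rad, with three 14 mm square wells along its own y at y = -65, 0 and +65 mm; one pen stands in each, drawn by lot. Origin: centre of its underside. Fingers that close along the block's x pass between the pens
- block_top (a point): centre of the top face of the pen block, 60 mm above the desk
- silver_pen: light silver-grey pen 142 mm long, 11 mm thick, clip near the tail, 12 g, standing point down, loose in a well (may lean a few degrees). Draw it straight up; 45 mm of lift clears the block, 150 mm the other pens. Own y runs from tail to point (down at the start). Origin: mid length, 6 mm off the centre line. Grip about 35 mm below the tail (gripper body above the pens)
- silver_pen_tail (a point): centre of the silver pen's tail end, about 160 mm above the desk at the start (100 mm above the block)
- silver_pen_point (a point): tip of the silver pen's writing point, 142 mm from the tail along the centre line, about 18 mm above the desk at the start
- blue_pen: dark blue pen, 142 mm long, 12 mm thick, standing in another well, top about 160 mm above the desk; stays in the block. Origin at mid length
- black_pen: black pen, 142 mm long, 10 mm thick, standing in another well, top about 160 mm above the desk; stays in the block. Origin at mid length
- mug: white mug, 80 mm across, 92 mm high, to the right of the work; bystander. Origin: under its middle

How it is judged:
By the outcome, as a careful person would: the job done as asked, in the order asked, and still so for the second after the job is handed in, while the arm keeps its last pose, push and grip.
It also fails if it takes over 72 s, if anything falls off the work surface, if the arm or the gripper's body presses on something with over 40 N, if the wrist force passes 120 N, or if a joint passes its speed limit or range.

## Working session

There is one attempt and no reset: what is moved stays moved. The work goes in short steps, Python scripts to look and compute and a tool call to move; the robot and the scene stay as the last step left them, time stands still between calls to the robot, and variables do not carry over. Pictures are saved under pics/ and viewed, at most 10 in all, crops included, and the job is handed in when it is done.

Besides the shell and the picture viewer there is one more tool, called after "Request:" as name(argument=value, ...) on one line, values as JSON. move_arm: Moves the arm, as the interface text tells. Its arguments: {"type":"object","properties":{"increments":{"type":"array"}},"required":["increments"]}

```bash
mkdir -p pics
cat > h.py <<'E'
import numpy as np, cv2
from plant import manip
from scipy.spatial.transform import Rotation as R
def f(fr):
    return fr["image"].shape[0]/2/np.tan(np.radians(fr["fov_y"])/2)
def ray(fr,uv):
    k=f(fr); d=np.array([(uv[0]-fr["cx"])/k,(uv[1]-fr["cy"])/k,1.]); d=np.array(fr["rotation"])@d
    return np.array(fr["eye"]),d/np.linalg.norm(d)
def onz(fr,uv,z):
    e,d=ray(fr,uv); return e+d*(z-e[2])/d[2]
def proj(fr,p):
    c=np.array(fr["rotation"]).T@(np.array(p)-fr["eye"]); return c[:2]/c[2]*f(fr)+[fr["cx"],fr["cy"]]
def tri(f1,u1,f2,u2):
    a,d=ray(f1,u1);b,e=ray(f2,u2)
    s=np.linalg.lstsq(np.c_[d,-e],b-a,rcond=None)[0]; p,q=a+d*s[0],b+e*s[1]
    return (p+q)/2,np.linalg.norm(p-q)
def rot(s): q=s["tool_rot"]; return R.from_quat([q[1],q[2],q[3],q[0]]).as_matrix()
E
python3 - <<'E'
from h import *
for n in("scene","top"):
    r=manip.grab_frame(n); cv2.imwrite(f"pics/{n}0.png",r["image"])
    print(n,r["fov_y"],r["cx"],r["cy"],r["eye"],np.round(r["rotation"],3).tolist())
s=manip.state();print(s["tool_pos"],np.round(rot(s),3).tolist(),s["time"])
E
```

```text
scene 53.609628267158264 283.3210160338324 209.242442265182 [ 0.06151204 -1.00756268  0.72986802] [-0.484, 0.845, -0.193, 0.121]
top 48.21088117588246 282.9128459964775 202.83352479130994 [ 0.31353152 -0.07781202  1.49581374] [0.054, -0.7, 0.709, -0.058]
[0.27087013 0.56262363 0.23017491] [[-0.901, 0.434, -0.001], [0.434, 0.901, -0.002], [0.0, -0.002, -1.0]] 0.1
```

View pics/scene0.png

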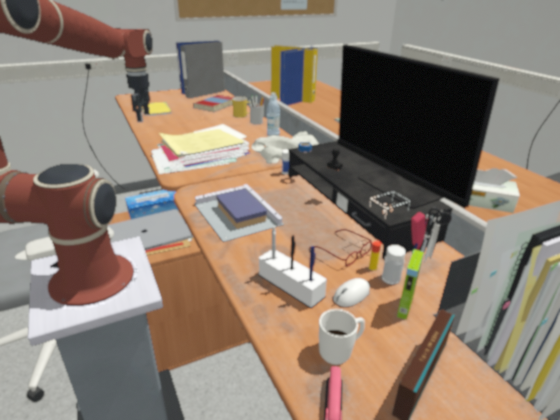

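View pics/top0.png

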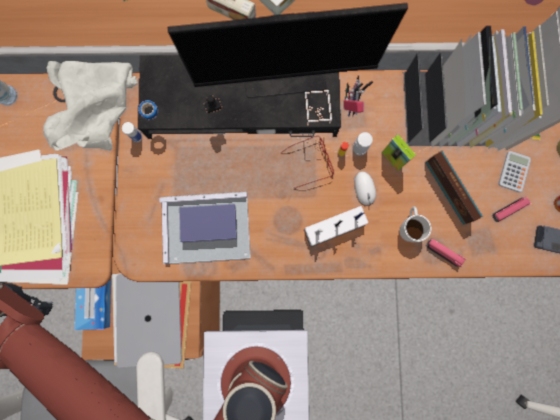

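The scene view shows the carton at (241,208) and the pens left to right: silver (274,245), black (292,250), blue (312,262). In the top view the carton is at (208,222), the jig corner at (163,200) and the pen block at (336,226). Rotations are quaternions.

```bash
cat >> h.py <<'E'
_g=manip.grab_frame
def grab(n):
    r=dict(_g(n)); q=np.array(r["rotation"])
    if q.size==4: r["rotation"]=R.from_quat([q[1],q[2],q[3],q[0]]).as_matrix()
    return r
def lid(fr,z=0.051):
    h=cv2.cvtColor(fr["image"],cv2.COLOR_BGR2HSV)
    m=cv2.inRange(h,(112,60,40),(140,255,200)); roi=np.zeros_like(m); roi[150:270,150:280]=255
    c=max(cv2.findContours(m&roi,cv2.RETR_EXTERNAL,cv2.CHAIN_APPROX_NONE)[0],key=cv2.contourArea)
    w=np.array([onz(fr,p,z)[:2]*1000 for p in c[:,0].astype(float)],np.float32)
    r=cv2.minAreaRect(w); M=cv2.moments(c); 
    return np.array(r[0])/1000,r[1],r[2],(M["m10"]/M["m00"],M["m01"]/M["m00"]),c
E
python3 - <<'E'
from h import *
t=grab("top"); s=grab("scene")
a=lid(t);print("lid",a[:4]); b=lid(s);print("lid scene",b[:4])
print(tri(t,a[3],s,b[3]))
# block top: white
for n,fr,roi in(("t",t,(300,200,375,250)),("s",s,(250,240,335,310))):
    x0,y0,x1,y1=roi; h=cv2.cvtColor(fr["image"],cv2.COLOR_BGR2HSV); m=cv2.inRange(h,(0,0,205),(180,40,255)); k=np.zeros_like(m);k[y0:y1,x0:x1]=255
    c=max(cv2.findContours(m&k,0,1)[0],key=cv2.contourArea)
    w=np.array([onz(fr,p,.06)[:2]*1000 for p in c[:,0].astype(float)],np.float32)
    print(n,cv2.minAreaRect(w),cv2.contourArea(c))
i=cv2.resize(t["image"][180:275,150:290],None,fx=5.5,fy=5.5,interpolation=cv2.INTER_CUBIC);cv2.imwrite("pics/t1.png",i)
j=cv2.resize(t["image"][195:255,295:380],None,fx=8,fy=8,interpolation=cv2.INTER_CUBIC)
k=cv2.resize(s["image"][225:310,245:340],None,fx=6,fy=6,interpolation=cv2.INTER_CUBIC)
cv2.imwrite("pics/t2.png",j);cv2.imwrite("pics/s2.png",k)
E
```

```text
lid (array([0.48456201, 0.14339545]), (100.52214813232422, 167.70034790039062), 2.7245540618896484, (209.49268695447037, 223.9655579146025))
lid scene (array([0.51839813, 0.04886525]), (8.918771743774414, 6.796474933624268), 20.344207763671875, (261.0, 212.33333333333331))
(array([0.51813449, 0.13396372, 0.00175996]), np.float64(0.0663441564292133))
t ((473.0400390625, -253.2559814453125), (55.95240020751953, 186.966064453125), 20.63292694091797) 733.0
s ((465.45135498046875, -245.2132568359375), (60.24479675292969, 140.52305603027344), 20.953840255737305) 525.0
```

View pics/t1.png

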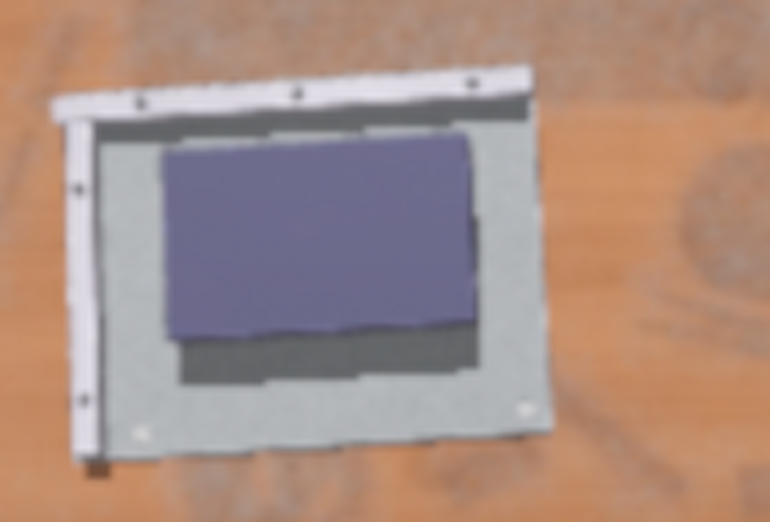

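View pics/t2.png

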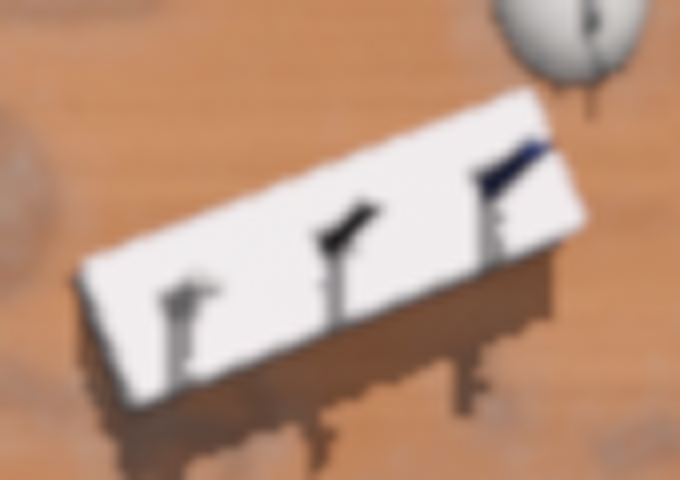

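View pics/s2.png

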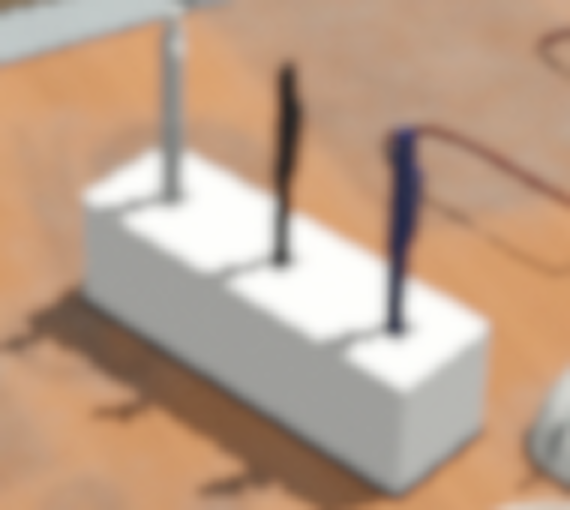

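Crop t1 shows the fences' white tops, with inner edges from about (93,122) down to (100,458) and right to (530,95). In t2 and s2 the silver pen is the block's left (+y) well, its tail near (210,290) in t2 and (175,10) in s2.

```bash
cat >> h.py <<'E'
def jig(t):
    h=cv2.cvtColor(t["image"],cv2.COLOR_BGR2HSV).astype(int); w=((h[...,2]>195)&(h[...,1]<28)).astype(np.uint8)*255
    g=t["image"].min(2).astype(float)
    def edge(line,ax):
        return cv2.fitLine(np.array(line,np.float32),cv2.DIST_HUBER,0,.01,.01).ravel()
    A=[];B=[]
    for u in range(176,243):   # far fence: lower edge
        c=g[190:208,u]; d=np.diff(c); k=int(np.argmin(d)); v=190+k+.5
        A.append(onz(t,(u,v),.03)[:2])
    for v in range(206,260):   # left fence: right edge
        c=g[v,160:174]; d=np.diff(c); k=int(np.argmin(d)); A_=160+k+.5
        B.append(onz(t,(A_,v),.03)[:2])
    return edge(A,0),edge(B,1)
E
python3 - <<'E'
from h import *
t=grab("top"); s=grab("scene")
a,b=jig(t); print(a,b,"angles",np.degrees(np.arctan(-a[0]/a[1])),np.degrees(np.arctan(b[1]/b[0])))
k=np.linalg.solve(np.c_[a[:2],-b[:2]],b[2:]-a[2:]);print("corner",a[2:]+a[:2]*k[0])
print("board corner z.005 from t1",onz(t,(150+553/5.5,180+432/5.5),.005), "bl",onz(t,(150+103/5.5,180+460/5.5),.005))
off=lambda x,y,o,k:((x+.5)/k-.5+o[0],(y+.5)/k-.5+o[1])
T=tri(t,off(210,289,(295,195),8),s,off(175,10,(245,225),6));print("tail",T)
for nm,p in(("well",[.450,-.1925,.06]),("tail up",[.450,-.1925,.16])):print(nm,proj(t,p),proj(s,p))
print("seen",off(210,289,(295,195),8),off(175,10,(245,225),6))
print("lid corners",[np.round(onz(t,off(x,y,(150,180),5.5),.051),4) for x,y in((163,150),(468,133),(475,322),(168,340))])
E
```

```text
[ 0.052293   -0.9986318   0.5634746   0.14403804] [0.99861705 0.05257363 0.45898014 0.27426064] angles 2.997535 3.013636
corner [0.556387  0.2793888]
board corner z.005 from t1 [0.37532199 0.01474709 0.005     ] bl [0.36284351 0.27215653 0.005     ]
tail (array([ 0.44609814, -0.19612853,  0.15809413]), np.float64(0.0012837061014759946))
well [316.93190233 232.41851565] [274.02511367 256.11650971]
tail up [319.64125987 229.06567626] [274.28168658 224.62589063]
seen (320.8125, 230.6875) (273.75, 226.25)
lid corners [array([0.5361, 0.2331, 0.051 ]), array([0.5436, 0.0608, 0.051 ]), array([0.4365, 0.0566, 0.051 ]), array([0.4287, 0.228 , 0.051 ])]
```

```bash
cat >> h.py <<'E'
C=np.array([.5564,.2794]);J=np.radians(3.)
def go(target,dspin=0):
    "shift in tool axes (after spinning dspin) to reach world target, mm"
    s=manip.state(); M=rot(s)@R.from_euler('z',dspin).as_matrix()
    return np.round(M.T@(np.array(target)-s["tool_pos"])*1000,1)
def jw(x,y): c,s_=np.cos(J),np.sin(J); return C+[c*x-s_*y,s_*x+c*y]
E
python3 - <<'E'
from h import *
print(go([.402,.140,.23],-.501), go([.402,.140,.012],-.501), jw(-.0545,-.087))
E
```

```text
[-108.7 -429.2    1.1] [-108.8 -429.   219.1] [0.50652792 0.18966692]
```

Request:
move_arm(increments=[0, 0, 0, -0.1, 1, 0, 0, 0, -0.1, 1, 0, 0, 0, -0.1, 1, 0, 0, 0, -0.1, 1, 0, 0, 0, -0.1, 1])

```text
time: 0.72
tool_pos: [0.2711, 0.563, 0.2312]
tool_rot: [-0.0, -0.028, 1.0, -0.0]
contact_force: [-0.2, 0.4, 0.6]
gripper_width: 0.999
grasp_force: 0.0
```

Request:
move_arm(increments=[-9, -36, 0, 0, 1, -9, -36, 0, 0, 1, -9, -36, 0, 0, 1, -9, -36, 0, 0, 1, -9, -36, 0, 0, 1, -9, -36, 0, 0, 1, -9, -36, 0, 0, 1, -9, -36, 0, 0, 1])

```text
time: 1.38
tool_pos: [0.3579, 0.2775, 0.2314]
tool_rot: [0.0, -0.026, 1.0, 0.0]
contact_force: [1.1, -0.4, 1.4]
gripper_width: 1.002
grasp_force: 0.0
```

Request:
move_arm(increments=[-9, -35, 0, 0, 1, -9, -35, 0, 0, 1, -9, -35, 0, 0, 1, -10, -36, 0, 0, 1, 0, 0, 0, 0, 1, 0, 0, 0, 0, 1])

```text
time: 1.88
tool_pos: [0.4024, 0.1388, 0.2314]
tool_rot: [0.0, -0.023, 1.0, 0.0]
contact_force: [-0.7, 0.4, 0.6]
gripper_width: 1.0
grasp_force: 0.0
```

Run:
```python
from h import *
print(go([.402,.140,.012]))
M=rot(manip.state());print(M.round(4))
```

```text
[  0.4   1.1 219.4]
[[-9.989e-01 -4.670e-02  3.000e-04]
 [-4.670e-02  9.989e-01  4.000e-04]
 [-3.000e-04  4.000e-04 -1.000e+00]]
```

Request:
move_arm(increments=[0, 0, 36, -0.006, 1, 0, 0, 36, 0, 1, 0, 0, 36, 0, 1, 0, 0, 36, 0, 1, 0, 0, 36, 0, 1, 0, 0, 26, 0, 1, 0, 0, 12, 0, 1, 0, 0, 0, 0, 1])

```text
time: 2.55
tool_pos: [0.3981, 0.1411, 0.0095]
tool_rot: [-0.004, -0.03, 1.0, -0.0]
contact_force: [-1.1, 0.1, 0.6]
gripper_width: 1.001
grasp_force: 0.0
```

Request:
move_arm(increments=[-4, 0, 0, 0, 1, -4, 0, 0, 0, 1, -4, 0, 0, 0, 1, -4, 0, 0, 0, 1, -4, 0, 0, 0, 1, -4, 0, 0, 0, 1, 0, 0, 0, 0, 1, 0, 0, 0, 0, 1])

```text
time: 3.22
tool_pos: [0.4264, 0.1415, 0.0135]
tool_rot: [0.0, -0.028, 1.0, 0.0]
contact_force: [0.8, -0.2, 0.2]
gripper_width: 1.001
grasp_force: 0.0
```

Request:
move_arm(increments=[-3, 0, 0, 0, 1, -3, 0, 0, 0, 1, -3, 0, 0, 0, 1, -3, 0, 0, 0, 1, 0, 0, 0, 0, 1, 0, 0, 0, 0, 1])

```text
time: 3.72
tool_pos: [0.4382, 0.1423, 0.0134]
tool_rot: [0.0, -0.029, 1.0, -0.0]
contact_force: [0.4, -0.2, 0.9]
gripper_width: 0.998
grasp_force: 0.0
```

Request:
move_arm(increments=[-2, 0, 0, 0, 1, -2, 0, 0, 0, 1, 0, 0, 0, 0, 1, 0, 0, 0, 0, 1])

```text
time: 4.05
tool_pos: [0.442, 0.1425, 0.0133]
tool_rot: [0.0, -0.029, 1.0, 0.0]
contact_force: [0.4, -0.0, 0.1]
gripper_width: 1.001
grasp_force: 0.1
```

Run:
```python
from h import *
t=grab("top"); print(lid(t)[:3])
cv2.imwrite("pics/t3.png",cv2.resize(t["image"][180:275,150:290],None,fx=5.5,fy=5.5,interpolation=cv2.INTER_CUBIC))
```

```text
(array([0.50903564, 0.10327006]), (100.78783416748047, 82.4122314453125), 4.509498119354248)
```

View pics/t3.png

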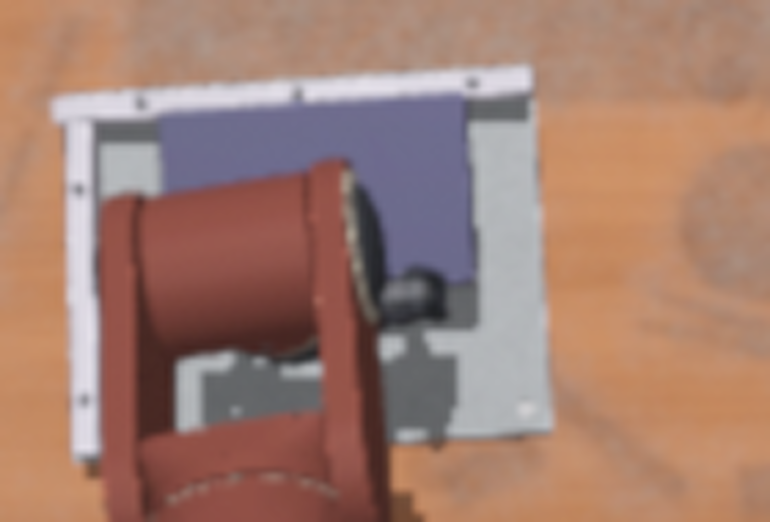

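The picture shows the carton has slid close to the far fence (lid's far edge at about (310,105) in the crop). I'll press on until force shows.

Request:
move_arm(increments=[-1, 0, 0, 0, 1, -1, 0, 0, 0, 1, 0, 0, 0, 0, 1])

```text
time: 4.35
tool_pos: [0.442, 0.1426, 0.0129]
tool_rot: [-0.003, -0.028, 1.0, -0.0]
contact_force: [-7.9, -0.2, 5.1]
gripper_width: 0.998
grasp_force: 3.9
```

Request:
move_arm(increments=[-1, 0, 0, 0, 1, -1, 0, 0, 0, 1, 0, 0, 0, 0, 1])

```text
time: 4.6
tool_pos: [0.442, 0.1424, 0.0122]
tool_rot: [-0.005, -0.028, 1.0, -0.0]
contact_force: [-13.1, -0.0, 9.0]
gripper_width: 0.998
grasp_force: 6.8
```

Request:
move_arm(increments=[8, 0, 0, 0, 1, 10, 0, 0, 0, 1, 0, 0, -36, 0, 0.5, 0, 0, -36, 0, 0.5, 0, 0, -36, 0.1122, 0.5, 0, 0, 0, 0.1122, 0.5, 0, 0, 0, 0.1122, 0.5, 0, 0, 0, 0.1122, 0.5])

```text
time: 5.27
tool_pos: [0.429, 0.1418, 0.1228]
tool_rot: [0.002, 0.197, 0.98, 0.001]
contact_force: [0.5, -0.8, -0.2]
gripper_width: 0.502
grasp_force: 0.0
```

Request:
move_arm(increments=[0, 0, 0, 0.1122, 0.5, 0, 0, 0, 0.1122, 0.5, 0, 0, 0, 0.1122, 0.5, 0, 0, 0, 0.1122, 0.5, 0, 0, 0, 0.1122, 0.5, 0, 0, 0, 0.1122, 0.5, 0, 0, 0, 0.1122, 0.5, 0, 0, 0, 0.1122, 0.5])

```text
time: 5.93
tool_pos: [0.4282, 0.1417, 0.1215]
tool_rot: [0.001, 0.603, 0.798, 0.0]
contact_force: [0.2, 0.5, -0.7]
gripper_width: 0.5
grasp_force: 0.0
```

Request:
move_arm(increments=[0, 0, 0, 0.1122, 0.5, 0, 0, 0, 0.1122, 0.5, 0, 0, 0, 0, 0.5, 0, 0, 0, 0, 0.5])

```text
time: 6.27
tool_pos: [0.4281, 0.1417, 0.1214]
tool_rot: [0.0, 0.686, 0.728, 0.0]
contact_force: [0.1, 0.2, 0.3]
gripper_width: 0.499
grasp_force: 0.0
```

Run:
```python
from h import *
s=manip.state();M=rot(s);print(s["tool_pos"],np.degrees(np.arctan2(M[1,0],M[0,0])),np.round(s["joint_pos"],2))
print(go([*jw(-.0545,-.246),.010]))
t=grab("top"); print(lid(t)[:3])
```

```text
[0.42809719 0.14172274 0.12143154] 93.44628737174656 [ 0.15 -0.29  2.11 -0.    1.32  0.09]
[-115.9   79.8  111.5]
(array([0.51008313, 0.10334256]), (99.36344146728516, 82.68487548828125), 4.681689262390137)
```

Request:
move_arm(increments=[-29, 20, 0, 0.008, 0.5, -29, 20, 0, 0, 0.5, -29, 20, 0, 0, 0.5, -29, 20, 0, 0, 0.5, 0, 0, 0, 0, 0.5, 0, 0, 36, 0, 0.5, 0, 0, 36, 0, 0.5, 0, 0, 36, 0, 0.5])

```text
time: 6.98
tool_pos: [0.5147, 0.0298, 0.013]
tool_rot: [0.001, 0.689, 0.725, 0.001]
contact_force: [-0.3, -0.2, -1.1]
gripper_width: 0.502
grasp_force: 0.0
```

Run:
```python
from h import *
s=manip.state();M=rot(s);print(s["tool_pos"],np.degrees(np.arctan2(M[1,0],M[0,0])))
print("to seat",go([*jw(-.0545,-.185),.013]))
t=grab("top"); print(lid(t)[:3])
```

```text
[0.51467678 0.02982189 0.01300717] 92.90987472976194
to seat [62.1  0.1 -0. ]
(array([0.496806  , 0.18522211]), (84.67369842529297, 90.05729675292969), 0.6441696286201477)
```

Request:
move_arm(increments=[6, 0, 0, 0, 0.5, 6, 0, 0, 0, 0.5, 6, 0, 0, 0, 0.5, 6, 0, 0, 0, 0.5, 6, 0, 0, 0, 0.5, 6, 0, 0, 0, 0.5, 6, 0, 0, 0, 0.5, 0, 0, 0, 0, 0.5])

```text
time: 7.7
tool_pos: [0.5119, 0.0731, 0.0139]
tool_rot: [0.0, 0.689, 0.725, 0.001]
contact_force: [-0.4, -0.7, -0.7]
gripper_width: 0.503
grasp_force: 0.0
```

Request:
move_arm(increments=[4, 0, 0, 0, 0.5, 4, 0, 0, 0, 0.5, 4, 0, 0, 0, 0.5, 2, 0, 0, 0, 0.5, 1, 0, 0, 0, 0.5, 0, 0, 0, 0, 0.5, 0, 0, 0, 0, 0.5])

```text
time: 8.28
tool_pos: [0.5108, 0.087, 0.0132]
tool_rot: [-0.0, 0.69, 0.724, -0.0]
contact_force: [0.8, 0.8, 0.0]
gripper_width: 0.501
grasp_force: 0.0
```

Request:
move_arm(increments=[1, 0, 0, 0, 0.5, 1, 0, 0, 0, 0.5, 0, 0, 0, 0, 0.5])

```text
time: 8.53
tool_pos: [0.5107, 0.089, 0.0132]
tool_rot: [-0.0, 0.69, 0.724, -0.0]
contact_force: [0.4, 0.5, 0.2]
gripper_width: 0.5
grasp_force: 0.0
```

Request:
move_arm(increments=[1, 0, 0, 0, 0.5, 1, 0, 0, 0, 0.5, 1, 0, 0, 0, 0.5, 0, 0, 0, 0, 0.5])

```text
time: 8.87
tool_pos: [0.5109, 0.0917, 0.0134]
tool_rot: [0.0, 0.689, 0.724, -0.0]
contact_force: [-0.3, -2.0, -0.1]
gripper_width: 0.5
grasp_force: 1.0
```

Request:
move_arm(increments=[1, 0, 0, 0, 0.5, 1, 0, 0, 0, 0.5, 0, 0, 0, 0, 0.5])

```text
time: 9.12
tool_pos: [0.5113, 0.0918, 0.0137]
tool_rot: [0.002, 0.689, 0.725, -0.001]
contact_force: [1.3, -10.2, 1.0]
gripper_width: 0.499
grasp_force: 5.0
```

Request:
move_arm(increments=[-8, 0, 0, 0, 0.5, -10, 0, 0, 0, 0.5, 0, 0, -38, 0, 0.5, 0, 0, -38, 0, 0.5, 0, 0, -38, 0, 0.5, 0, 0, -38, 0, 0.5, 0, 0, -38, 0, 0.5, -35, 0, 0, 0, 0.5])

```text
time: 9.78
tool_pos: [0.5176, 0.0438, 0.2135]
tool_rot: [0.005, 0.687, 0.726, 0.006]
contact_force: [1.9, -0.6, 0.9]
gripper_width: 0.499
grasp_force: 0.0
```

Request:
move_arm(increments=[-35, 0, 0, 0, 0.5, -35, 0, 0, 0, 0.5, -35, 0, 0, 0, 0.5, 0, 0, 0, 0, 0.5, 0, 0, 0, 0, 0.5])

```text
time: 10.2
tool_pos: [0.5182, -0.0655, 0.2032]
tool_rot: [-0.0, 0.691, 0.723, 0.0]
contact_force: [0.0, -0.6, 0.2]
gripper_width: 0.503
grasp_force: 0.0
```

Run:
```python
from h import *
t=grab("top"); print(lid(t)[:3], jw(-.0545,-.087))
s=manip.state();M=rot(s);print(s["tool_pos"],np.degrees(np.arctan2(M[1,1],M[0,1])),np.round(s["joint_pos"],2))
cv2.imwrite("pics/t4.png",cv2.resize(t["image"][180:275,150:290],None,fx=5.5,fy=5.5,interpolation=cv2.INTER_CUBIC))
```

```text
(array([0.49849466, 0.18737622]), (89.0930404663086, 166.8685760498047), 2.5914697647094727) [0.50652792 0.18966692]
[ 0.51812508 -0.06431797  0.20305217] 2.716970397650102 [-0.27 -0.18  1.88  0.    1.44 -0.31]
```

View pics/t4.png

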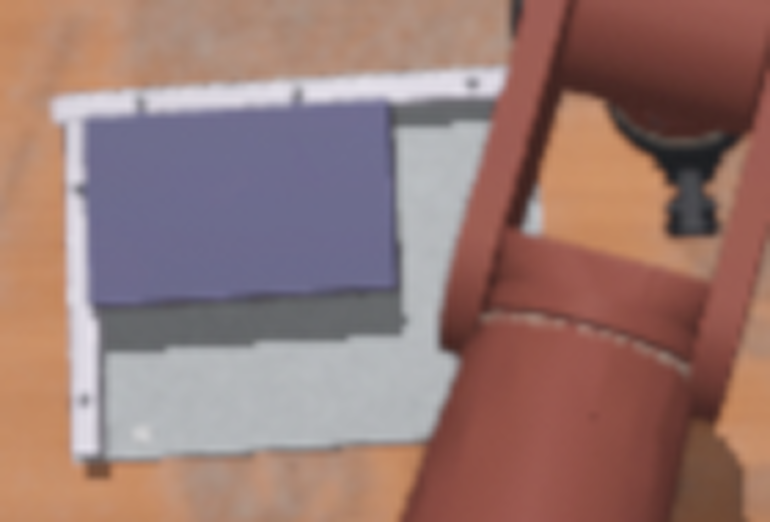

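Run:
```python
from h import *
t=grab("top")
off=lambda x,y,o,k:((x+.5)/k-.5+o[0],(y+.5)/k-.5+o[1])
P=[onz(t,off(x,y,(150,180),5.5),.051)[:2] for x,y in((86,118),(388,100),(397,290),(92,305))]
print("seen",np.round(P,4).tolist(),np.mean(P,0)); print("exp",[jw(*p).round(4).tolist() for p in((0,0),(0,-.174),(-.109,-.174),(-.109,0))])
print(go([.4475,-.1948,.203],-.313))
```

```text
seen [[0.555, 0.277], [0.5632, 0.1062], [0.455, 0.1004], [0.4488, 0.2709]] [0.50549111 0.18864061]
exp [[0.5564, 0.2794], [0.5655, 0.1056], [0.4567, 0.0999], [0.4475, 0.2737]]
[-9.770e+01 -1.125e+02 -1.000e-01]
```

Request:
move_arm(increments=[0, 0, 0, -0.105, 0.5, 0, 0, 0, -0.104, 0.5, 0, 0, 0, -0.104, 0.5, 0, 0, 0, 0, 0.5])

```text
time: 10.63
tool_pos: [0.5183, -0.0624, 0.2032]
tool_rot: [-0.0, 0.567, 0.824, 0.0]
contact_force: [-0.1, 0.6, -0.5]
gripper_width: 0.502
grasp_force: 0.0
```

Run:
```python
from h import *
s=manip.state();M=rot(s);print(s["tool_pos"],np.degrees(np.arctan2(M[1,1],M[0,1])))
print(go([.4475,-.1948,.203]))
```

```text
[ 0.51830844 -0.06240123  0.20315703] 20.977765628887894
[-9.830e+01 -1.135e+02  1.000e-01]
```

Request:
move_arm(increments=[-25, -28, 0, 0, 0.5, -25, -28, 0, 0, 0.5, -24, -28, 0, 0, 0.5, -24, -29, 0, 0, 0.5, 0, 0, 0, 0, 0.5, 0, 0, 0, 0, 0.5])

```text
time: 11.13
tool_pos: [0.447, -0.196, 0.2033]
tool_rot: [0.0, 0.57, 0.822, 0.0]
contact_force: [0.4, 0.1, 0.2]
gripper_width: 0.504
grasp_force: 0.0
```

Run:
```python
from h import *
print(go([.4475,-.1948,.106]))
t=grab("top");s=grab("scene")
a=cv2.resize(s["image"][205:290,240:320],None,fx=6,fy=6,interpolation=cv2.INTER_CUBIC)
cv2.imwrite("pics/s5.png",a)
```

```text
[ 0.9  0.8 97.3]
```

View pics/s5.png

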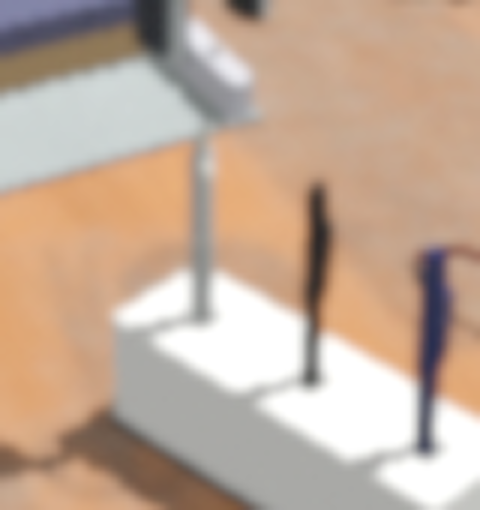

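The fingers' dark tips at (155,30) and (245,5) straddle the silver tail at (203,135), so I descend.

Request:
move_arm(increments=[1, 1, 20, 0, 0.5, 0, 0, 30, 0, 0.5, 0, 0, 30, 0, 0.5, 0, 0, 17, 0, 0.5, 0, 0, 0, 0, 0.5, 0, 0, 0, 0, 0.5])

```text
time: 11.73
tool_pos: [0.448, -0.1926, 0.1054]
tool_rot: [-0.001, 0.567, 0.823, 0.0]
contact_force: [1.1, 0.5, 1.0]
gripper_width: 0.505
grasp_force: 0.0
```

Request:
move_arm(increments=[0, 0, 0, 0, 0.1, 0, 0, 0, 0, 0, 0, 0, 0, 0, 0, 0, 0, 0, 0, 0, 0, 0, 0, 0, 0, 0, 0, 0, 0, 0, 0, 0, 0, 0, 0])

```text
time: 12.32
tool_pos: [0.4495, -0.195, 0.1085]
tool_rot: [0.002, 0.568, 0.823, 0.0]
contact_force: [0.2, 0.8, 6.3]
gripper_width: 0.119
grasp_force: 58.9
```

Request:
move_arm(increments=[0, 0, -10, 0, 0, 0, 0, -10, 0, 0, 0, 0, -10, 0, 0, 0, 0, -2, 0, 0, 0, 0, 0, 0, 0, 0, 0, 0, 0, 0])

```text
time: 12.82
tool_pos: [0.448, -0.1943, 0.1385]
tool_rot: [0.0, 0.568, 0.823, -0.0]
contact_force: [0.3, -0.2, 0.5]
gripper_width: 0.117
grasp_force: 58.4
```

Request:
move_arm(increments=[4, 0, 0, 0, 0, 5, 0, 0.3, 0, 0, 5, 0, 0.3, 0, 0, 5, 0, 0.8, 0, 0, 5, 0, 0.8, 0, 0])

```text
time: 13.23
tool_pos: [0.4399, -0.1722, 0.1368]
tool_rot: [0.001, 0.568, 0.823, -0.0]
contact_force: [1.8, -4.5, 3.7]
gripper_width: 0.118
grasp_force: 59.3
```

Request:
move_arm(increments=[5, 0, 1.3, 0, 0, 5, 0, 1.3, 0, 0, 5, 0, 1.8, 0, 0, 5, 0, 1.8, 0, 0, 4.5, 0, 2.3, 0, 0, 4.5, 0, 2.3, 0, 0, 0, 0, 0, 0, 0])

```text
time: 13.82
tool_pos: [0.4291, -0.1437, 0.1254]
tool_rot: [-0.0, 0.568, 0.823, 0.0]
contact_force: [0.9, -2.8, 6.6]
gripper_width: 0.116
grasp_force: 61.5
```

Run:
```python
from h import *
s=manip.state();print(s["tool_pos"],s["contact_force"])
s=grab("scene")
a=cv2.resize(s["image"][205:290,230:330],None,fx=6,fy=6,interpolation=cv2.INTER_CUBIC)
cv2.imwrite("pics/s6.png",a)
```

```text
[ 0.42913847 -0.14366297  0.12543756] [ 0.85857119 -2.79710448  6.55797509]
```

View pics/s6.png

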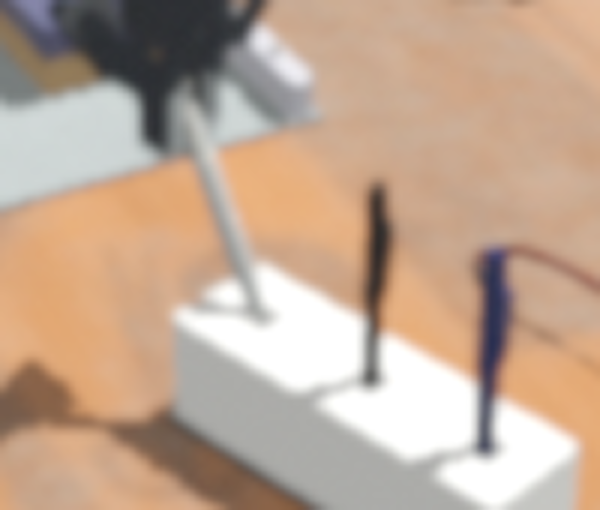

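The pen is pivoting in the grip as intended, now about 30° from upright with its point in the well at (262,315).

Request:
move_arm(increments=[4.5, 0, 2.7, 0, 0, 4.5, 0, 2.8, 0, 0, 4, 0, 3.1, 0, 0, 4, 0, 3.2, 0, 0, 4, 0, 3.5, 0, 0, 4, 0, 3.5, 0, 0, 0, 0, 0, 0, 0])

```text
time: 14.45
tool_pos: [0.42, -0.1196, 0.1063]
tool_rot: [-0.001, 0.568, 0.823, 0.001]
contact_force: [0.6, 0.6, 8.4]
gripper_width: 0.116
grasp_force: 63.0
```

Request:
move_arm(increments=[3, 0, -4, 0, 0, 8, 0, -8, 0, 0, 10, 0, -10, 0, 0, 0, 0, -20, 0, 0, 0, 0, -38, 0, 0, 0, 0, -38, 0, 0, 0, 0, 0, 0, 0, 0, 0, 0, 0, 0])

```text
time: 15.12
tool_pos: [0.4131, -0.1007, 0.2261]
tool_rot: [0.0, 0.568, 0.823, 0.001]
contact_force: [0.1, 0.3, -0.1]
gripper_width: 0.119
grasp_force: 61.9
```

Run:
```python
from h import *
s0=manip.state();print(s0["tool_pos"],s0["contact_force"],s0["gripper_width"],np.round(s0["joint_pos"],2))
M=rot(s0);print(M.round(3).tolist())
s=grab("scene");t=grab("top")
g=s0["tool_pos"]-M[:,2]*.019
# predicted tip if 45deg
p=g+.107*np.array([-M[0,0]*.707,-M[1,0]*.707,-.707]);print("pred tip",p,proj(s,p),proj(t,p))
print("grasp",g,proj(s,g),proj(t,g))
u,v=proj(s,g).astype(int); ut,vt=proj(t,g).astype(int)
a=cv2.resize(s["image"][v-35:v+55,u-45:u+55],(400,360),interpolation=cv2.INTER_CUBIC)
b=cv2.resize(t["image"][vt-45:vt+45,ut-40:ut+60],(400,360),interpolation=cv2.INTER_CUBIC)
print(u-45,v-35,ut-40,vt-45)
cv2.imwrite("pics/st7.png",np.hstack([a,b]))
```

```text
[ 0.41311814 -0.10067593  0.22612613] [ 0.06187182  0.30881075 -0.09485738] 0.11867859263571695 [-0.42 -0.46  2.06  0.    1.54 -0.78]
[[-0.355, 0.935, 0.002], [0.935, 0.355, 0.001], [0.001, 0.002, -1.0]]
pred tip [ 0.4399331  -0.17142865  0.16947709] [267.3065922  218.43598072] [312.58309736 232.35607259]
grasp [ 0.41308533 -0.10070408  0.24512609] [246.59858266 182.94345306] [288.2384853  240.02426055]
201 147 248 195
```

View pics/st7.png

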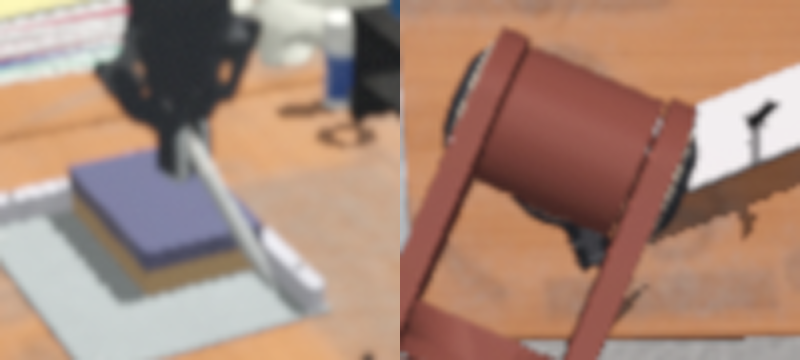

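The crop shows the pen slanting from the fingers at (185,140) to its tip at about (275,282), i.e. scene pixel (269.5,217.3); the top view is hidden by the arm. I intersect the tip ray with the pen's plane (square to the closing axis).

Run:
```python
from h import *
s0=manip.state();M=rot(s0);s=grab("scene");g=s0["tool_pos"]-M[:,2]*.019
def isect(fr,uv):
    e,d=ray(fr,uv); n=M[:,1]; return e+d*(n@(g-e))/(n@d)
for uv in((269.6,217.4),(269.,216.5),(270.2,218.4)):
    p=isect(s,uv); v=M.T@(p-g)*1000; print(p.round(4),v.round(1),np.linalg.norm(v),"lean",np.degrees(np.arctan2(-v[0],v[2])))
# shaft direction: bright ridge between grasp and tip
im=s["image"].astype(float); sat=np.ptp(im,axis=2); pts=[]
for v in range(193,213):
    u0=246.6+(v-183)*(269.6-246.6)/(217.4-183); x=np.arange(int(u0)-6,int(u0)+7)
    w=np.clip(im[v,x].min(1)-130,0,None); w[sat[v,x]>35]=0
    if w.sum()>60: pts.append(((w*x).sum()/w.sum(),v,int(w.sum())))
print(np.round(pts,1).tolist())
q=np.array([isect(s,p[:2]) for p in pts]); L=cv2.fitLine(((q-g)@M).astype(np.float32)[:,[0,2]]*1000,cv2.DIST_HUBER,0,.01,.01).ravel()
print("shaft lean",np.degrees(np.arctan(-L[0]/L[1])),L)
lm=np.array([*jw(-.0545,-.087),.051]);print("lid middle",lm)
```

```text
[ 0.4421 -0.1809  0.1773] [-86.2  -0.   64. ] 107.34638422762467 lean 53.429108793322705
[ 0.4413 -0.1789  0.1791] [-84.    0.   62.2] 104.55392638655566 lean 53.496975592122205
[ 0.4428 -0.1829  0.1752] [-88.4   0.   66. ] 110.31776685345281 lean 53.241067600626366
[[254.3, 193.0, 295.0], [254.9, 194.0, 312.0], [255.6, 195.0, 317.0], [256.2, 196.0, 309.0], [256.8, 197.0, 304.0], [257.5, 198.0, 301.0], [258.2, 199.0, 303.0], [258.4, 200.0, 280.0], [259.0, 201.0, 285.0], [259.3, 202.0, 272.0], [259.5, 203.0, 239.0], [260.7, 204.0, 229.0], [263.0, 205.0, 297.0], [263.5, 206.0, 304.0], [264.8, 207.0, 400.0], [265.7, 208.0, 496.0], [265.6, 209.0, 424.0], [266.4, 210.0, 434.0], [267.2, 211.0, 432.0], [267.1, 212.0, 320.0]]
shaft lean 54.97433 [  0.81889504  -0.5739433  -53.377213    32.165417  ]
lid middle [0.50652792 0.18966692 0.051     ]
```

Request:
move_arm(increments=[0, 0, 0, -0.12, 0, 0, 0, 0, -0.12, 0, 0, 0, 0, -0.12, 0, 0, 0, 0, -0.12, 0, 0, 0, 0, -0.12, 0, 0, 0, 0, -0.12, 0, 0, 0, 0, -0.12, 0, 0, 0, 0, 0, 0])

```text
time: 15.93
tool_pos: [0.4117, -0.1009, 0.222]
tool_rot: [-0.002, 0.182, 0.983, 0.001]
contact_force: [-0.1, 0.3, 0.0]
gripper_width: 0.12
grasp_force: 61.9
```

```bash
cat >> h.py <<'E'
def pen(s,th=(40,45,50,55,60)):
    "diff against first frame; pen pixels below the fingertips -> lean, tip in tool frame"
    s0=manip.state();M=rot(s0);g=s0["tool_pos"]-M[:,2]*.019
    d=cv2.absdiff(s["image"],cv2.imread("pics/scene0.png")).max(2)
    hsv=cv2.cvtColor(s["image"],cv2.COLOR_BGR2HSV)
    m=((d>25)&(hsv[...,2]>90)&(hsv[...,1]<70)); vv,uu=np.nonzero(m); P=[]
    n=M[:,1]
    for u,v in zip(uu,vv):
        e,r=ray(s,(u,v)); p=M.T@(e+r*(n@(g-e))/(n@r)-g)*1000
        a=np.degrees(np.arctan2(-p[0],p[2]))
        if 30<np.hypot(p[0],p[2])<125 and 20<a<75: P.append((u,v,p[0],p[2]))
    return np.array(P),M,g
E
python3 - <<'E'
from h import *
s=grab("scene"); P,M,g=pen(s)
print(len(P)); r=np.hypot(P[:,2],P[:,3]); a=np.degrees(np.arctan2(-P[:,2],P[:,3]))
for lo in range(30,125,8):
    k=(r>=lo)&(r<lo+8); print(lo,k.sum(),a[k].mean().round(1) if k.any() else "",a[k].std().round(1) if k.any() else "")
L=cv2.fitLine(P[:,2:].astype(np.float32),cv2.DIST_HUBER,0,.01,.01).ravel();print(L,np.degrees(np.arctan(-L[0]/L[1])))
print(P[np.argmax(r)],M.round(2)[:,:2].tolist())
E
```

```text
280
30 26 47.7 12.6
38 27 46.5 10.1
46 26 45.9 9.1
54 26 45.4 8.2
62 30 43.6 8.7
70 45 37.9 10.1
78 36 38.9 9.8
86 11 44.0 7.9
94 13 29.9 9.3
102 15 24.8 2.6
110 15 23.7 2.4
118 10 23.0 1.7
[  0.15887725  -0.98729837 -40.996326    58.387203  ] 9.141733
[266.         221.         -51.54301    113.63064569] [[-0.93, 0.36], [0.36, 0.93], [0.0, 0.0]]
```

Run:
```python
from h import *
s=grab("scene"); P,M,g=pen(s)
r=np.hypot(P[:,2],P[:,3]); a=np.degrees(np.arctan2(-P[:,2],P[:,3]))
for lo in range(30,125,6):
    k=(r>=lo)&(r<lo+6); h=np.histogram(a[k],np.arange(20,77,4))[0]; print(lo,h)
im=s["image"];print(proj(s,g))
for th in(45,50,54):
    print(th,[im[int(round(q[1])),int(round(q[0]))].tolist() for q in [proj(s,g+M@np.array([-np.sin(np.radians(th)),0,np.cos(np.radians(th))])*l) for l in(.05,.07,.09,.1,.105,.11,.12)]])
```

```text
30 [0 1 1 2 1 3 2 1 2 2 1 2 1 0]
36 [0 1 2 2 2 3 2 2 3 2 2 0 0 0]
42 [0 0 1 3 1 3 3 2 2 3 2 0 0 0]
48 [0 0 2 3 2 3 2 3 3 3 1 0 0 0]
54 [0 0 0 2 3 3 3 2 4 2 0 0 0 0]
60 [0 0 0 4 3 4 3 3 3 2 0 0 0 0]
66 [2 2 0 3 3 5 3 4 3 0 0 0 0 0]
72 [4 5 4 4 3 4 4 4 3 0 0 0 0 0]
78 [2 4 4 4 4 3 3 5 3 0 0 0 0 0]
84 [0 0 1 4 1 0 2 5 1 0 0 0 0 0]
90 [0 0 2 0 0 0 0 3 0 0 0 0 0 0]
96 [5 1 4 0 0 0 0 3 0 0 0 0 0 0]
102 [5 6 1 0 0 0 0 0 0 0 0 0 0 0]
108 [5 5 0 0 0 0 0 0 0 0 0 0 0 0]
114 [6 4 0 0 0 0 0 0 0 0 0 0 0 0]
120 [5 1 0 0 0 0 0 0 0 0 0 0 0 0]
[246.3566491  184.28174278]
45 [[151, 135, 135], [146, 140, 144], [152, 162, 178], [156, 171, 195], [145, 164, 192], [142, 165, 197], [161, 178, 204]]
50 [[154, 153, 151], [171, 174, 174], [167, 176, 188], [165, 177, 191], [145, 166, 195], [141, 165, 197], [138, 163, 197]]
54 [[182, 186, 187], [181, 189, 198], [144, 166, 196], [144, 166, 194], [143, 165, 194], [143, 165, 194], [143, 166, 195]]
```

Run:
```python
from h import *
s=grab("scene"); P,M,g=pen(s)
r=np.hypot(P[:,2],P[:,3]); a=np.degrees(np.arctan2(-P[:,2],P[:,3]))
k=(r>84)&(a>42)&(a<60); o=np.argsort(r[k]); print(np.c_[P[k],r[k],a[k]][o].round(1))
MA=np.array([[-0.355,.935,.002],[.935,.355,.001],[.001,.002,-1]]); gA=np.array([.41308533,-.10070408,.24512609])
def inT(M,g,uv): e,d=ray(s,uv); return M.T@(e-g),M.T@d
uB=P[k][o][-2:,:2].mean(0)
a1,d1=inT(MA,gA,(269.6,217.4)); a2,d2=inT(M,g,uB)
t=np.linalg.lstsq(np.c_[d1,-d2],a2-a1,rcond=None)[0]; p,q=a1+d1*t[0],a2+d2*t[1]
m=(p+q)/2; print(uB,m*1000,np.linalg.norm(p-q)*1000,"lean",np.degrees(np.arctan2(np.hypot(m[0],m[1]),m[2])),np.linalg.norm(m))
```

```text
[[271.  202.  -64.3  55.   84.6  49.5]
 [270.  203.  -61.6  58.   84.6  46.7]
 [272.  201.  -67.   52.   84.8  52.2]
 [271.  203.  -64.3  58.1  86.7  47.9]
 [272.  202.  -67.   55.1  86.7  50.6]
 [273.  201.  -69.7  52.1  87.   53.2]
 [272.  203.  -67.   58.1  88.7  49.1]
 [271.  204.  -64.3  61.2  88.8  46.5]
 [273.  202.  -69.7  55.1  88.9  51.6]
 [273.  203.  -69.7  58.2  90.8  50.1]
 [273.  204.  -69.7  61.3  92.9  48.7]
 [274.  203.  -72.4  58.3  93.   51.2]
 [274.  204.  -72.4  61.4  94.9  49.7]]
[274.  203.5] [-74.60514544  10.77390718  71.73527827] 10.413148517827258 lean 46.41883805872528 0.10405745984818357
```

Request:
move_arm(increments=[0, 0, 0, 0.12, 0, 0, 0, 0, 0.12, 0, 0, 0, 0, 0.12, 0, 0, 0, 0, 0.12, 0, 0, 0, 0, 0.12, 0, 0, 0, 0, 0.12, 0, 0, 0, 0, 0.12, 0, 0, 0, 0, 0, 0])

```text
time: 16.75
tool_pos: [0.4127, -0.1015, 0.224]
tool_rot: [-0.001, 0.57, 0.822, -0.0]
contact_force: [0.0, 0.6, -0.0]
gripper_width: 0.116
grasp_force: 61.9
```

Run:
```python
from h import *
print(go([.4061,-.0754,.088]),rot(manip.state())[:,0])
```

```text
[ 26.6   3.1 136. ] [-0.35082126  0.93644192  0.0009813 ]
```

Request:
move_arm(increments=[15, 2, 0, 0, 0, 17, 1, 0, 0, 0, 0, 0, 30, 0, 0, 0, 0, 36, 0, 0, 0, 0, 36, 0, 0, 0, 0, 24, 0, 0, 0, 0, 10, 0, 0, 0, 0, 0, 0, 0])

```text
time: 17.42
tool_pos: [0.4022, -0.0699, 0.0855]
tool_rot: [-0.003, 0.568, 0.823, -0.001]
contact_force: [0.0, -0.0, -0.5]
gripper_width: 0.124
grasp_force: 61.9
```

Request:
move_arm(increments=[-2, 0, 0, 0, 0, -2, 0, 0, 0, 0, -2, 0, 0, 0, 0, -2, 0, 0, 0, 0, -1, 0, 0, 0, 0, 0, 0, 0, 0, 0])

```text
time: 17.92
tool_pos: [0.4082, -0.0796, 0.0894]
tool_rot: [0.001, 0.568, 0.823, 0.0]
contact_force: [-0.3, 0.2, 0.5]
gripper_width: 0.121
grasp_force: 61.9
```

Request:
move_arm(increments=[-1, 0, 0, 0, 0, -1, 0, 0, 0, 0, -1, 0, 0, 0, 0, 0, 0, 0, 0, 0])

```text
time: 18.25
tool_pos: [0.4087, -0.0821, 0.0885]
tool_rot: [-0.0, 0.568, 0.823, -0.0]
contact_force: [-0.3, 0.2, 0.6]
gripper_width: 0.117
grasp_force: 61.9
```

Request:
move_arm(increments=[-1, 0, 0, 0, 0, -1, 0, 0, 0, 0, -1, 0, 0, 0, 0, 0, 0, 0, 0, 0])

```text
time: 18.58
tool_pos: [0.4098, -0.0849, 0.0885]
tool_rot: [0.0, 0.568, 0.823, -0.0]
contact_force: [-0.5, 0.2, -0.8]
gripper_width: 0.116
grasp_force: 61.9
```

Request:
move_arm(increments=[-1, 0, 0, 0, 0, -1, 0, 0, 0, 0, -1, 0, 0, 0, 0, 0, 0, 0, 0, 0])

```text
time: 18.92
tool_pos: [0.4107, -0.0873, 0.0885]
tool_rot: [-0.001, 0.568, 0.823, 0.0]
contact_force: [-0.1, 2.3, 0.3]
gripper_width: 0.116
grasp_force: 62.0
```

Request:
move_arm(increments=[-1.5, 0, -1, 0, 0, -1.5, 0, -1.5, 0, 0, -1.5, 0, -2, 0, 0, -1.5, 0, -2, 0, 0, -1.5, 0, -2, 0, 0, -1, 0, -1, 0, 0, 0, 0, 0, 0, 0])

```text
time: 19.5
tool_pos: [0.4132, -0.0951, 0.0976]
tool_rot: [-0.001, 0.568, 0.823, 0.0]
contact_force: [-1.5, 4.9, -2.2]
gripper_width: 0.117
grasp_force: 61.4
```

Run:
```python
from h import *
s=manip.state();b=np.array([.473,-.2533]);print(s["tool_pos"],s["contact_force"],(s["tool_pos"][:2]-b)@[-.352,.936]-.093)
```

```text
[ 0.41316844 -0.09507397  0.09759363] [-1.45726139  4.91770652 -2.19311989] 0.0761602720734508
```

Request:
move_arm(increments=[5, 0, -1, 0, 0, 10, 0, -10, 0, 0, 0, 0, -36, 0, 0, 0, 0, -36, 0, 0, 0, 0, -20, 0, 0, 0, 0, 0, 0, 0, 0, 0, 0, 0, 0])

```text
time: 20.08
tool_pos: [0.41, -0.0827, 0.2037]
tool_rot: [0.004, 0.568, 0.823, -0.0]
contact_force: [0.6, -0.2, -0.5]
gripper_width: 0.118
grasp_force: 61.7
```

Run:
```python
from h import *
print(manip.state()["tool_pos"],go([.4799,.2609,.20]),go([.4799,.2609,.14]))
```

```text
[ 0.41003473 -0.08266107  0.20367064] [296.6 187.    2.6] [296.9 186.8  62.6]
```

Request:
move_arm(increments=[20, 13, 0, 0, 0, 30, 19, 0, 0, 0, 30, 19, 0, 0, 0, 30, 19, 0, 0, 0, 30, 19, 0, 0, 0, 30, 19, 0, 0, 0, 30, 19, 0, 0, 0, 30, 19, 0, 0, 0])

```text
time: 20.75
tool_pos: [0.4631, 0.1867, 0.1993]
tool_rot: [0.0, 0.568, 0.823, -0.001]
contact_force: [-0.2, -0.7, -0.3]
gripper_width: 0.114
grasp_force: 61.6
```

Request:
move_arm(increments=[30, 19, 0, 0, 0, 25, 15, 0, 0, 0, 12, 7, 0, 0, 0, 0, 0, 0, 0, 0, 0, 0, 15, 0, 0, 0, 0, 15, 0, 0, 0, 0, 0, 0, 0, 0, 0, 0, 0, 0])

```text
time: 21.42
tool_pos: [0.4772, 0.2609, 0.1694]
tool_rot: [-0.001, 0.569, 0.823, -0.002]
contact_force: [0.1, -0.3, -0.3]
gripper_width: 0.117
grasp_force: 61.6
```

Run:
```python
from h import *
s0=manip.state();M=rot(s0);g=s0["tool_pos"]-M[:,2]*.019
print(s0["tool_pos"],go([.4799,.2609,.14]),M[:,0].round(3))
s=grab("scene");t=grab("top");lm=np.array([*jw(-.0545,-.087),.051]);print(proj(s,lm),"lid mid px")
p=g+M@np.array([-.076,0,.0755]);print("pred tip",p,proj(s,p))
# non-violet pixels over the lid region, in front of the lid: bright low-sat
h=cv2.cvtColor(s["image"],cv2.COLOR_BGR2HSV); u,v=proj(s,p).round().astype(int)
for r in range(v-12,v+8): print(r," ".join("%3d/%3d"%(h[r,c,2],h[r,c,1]) for c in range(u-8,u+8)))
print("start col",u-8,"lid corners px",[proj(s,[*jw(*q),.051]).round(1).tolist() for q in((0,0),(0,-.174),(-.109,-.174),(-.109,0))])
print(lid(t)[:3])
```

```text
[0.47724006 0.2609491  0.16938985] [-1.   2.6 29.4] [-0.353  0.936 -0.001]
[241.75141003 194.04190052] lid mid px
pred tip [0.50393499 0.18974035 0.11295454] [240.43367111 178.01012828]
166 171/ 45 170/ 14 187/ 18 200/ 42 206/ 72 209/ 92 210/ 97 212/ 99 212/103 214/106 215/110 217/113 220/116 221/118 221/119 221/121
167 179/ 63 168/ 26 178/ 13 195/ 30 206/ 62 211/ 92 214/106 215/110 216/113 217/115 218/118 219/120 220/121 222/121 223/121 222/122
168 190/ 83 172/ 47 170/ 17 188/ 23 204/ 50 212/ 87 216/111 217/119 218/120 218/122 219/122 219/123 220/122 220/122 222/121 222/121
169 200/101 182/ 74 168/ 30 179/ 17 198/ 37 210/ 73 216/107 217/121 218/123 218/123 219/123 219/123 219/123 219/121 220/122 221/121
170 205/114 194/ 99 174/ 56 171/ 19 188/ 27 204/ 56 213/ 95 216/118 217/122 218/124 218/123 219/123 219/122 218/123 219/121 220/122
171 208/121 202/111 185/ 81 168/ 33 177/ 19 196/ 40 209/ 77 214/110 216/124 216/124 217/125 217/125 217/123 216/123 215/122 214/122
172 211/123 209/118 196/101 175/ 60 170/ 23 186/ 27 202/ 58 209/ 98 212/123 212/126 212/126 211/126 210/125 209/126 207/12
[... 1214 characters left out ...]
118 218/118 218/117 217/115 216/112 215/110 212/105 209/ 98 205/ 87 201/ 77 194/ 74 187/ 72 193/ 79 203/ 97 211/112
183 216/110 215/108 212/107 208/104 205/ 97 203/ 92 200/ 83 194/ 74 186/ 59 179/ 47 172/ 40 161/ 36 155/ 36 164/ 42 184/ 60 201/ 93
184 205/ 86 201/ 76 193/ 73 184/ 65 178/ 54 174/ 47 168/ 42 160/ 38 154/ 35 157/ 39 160/ 43 160/ 48 157/ 49 156/ 42 159/ 37 182/ 60
185 179/ 46 172/ 40 161/ 36 152/ 34 153/ 37 155/ 39 156/ 44 158/ 47 158/ 50 159/ 50 159/ 51 159/ 55 158/ 52 158/ 48 156/ 41 158/ 36
start col 232 lid corners px [[245.5, 180.9], [267.3, 201.3], [237.5, 208.9], [217.6, 187.1]]
(array([0.50431952, 0.18900024]), (100.39611053466797, 170.14686584472656), 3.086402177810669)
```

The pen's tip is at about (239.4,178.3), against a predicted (240.4,178.0), so the tip estimate holds. Lowering to about 3 cm above the lid.

Request:
move_arm(increments=[-1, 2.5, 12, 0, 0, 0, 0, 12, 0, 0, 0, 0, 5, 0, 0, 0, 0, 0, 0, 0, 0, 0, 0, 0, 0, 0, 0, 0, 0, 0])

```text
time: 22.02
tool_pos: [0.4809, 0.2625, 0.1421]
tool_rot: [0.0, 0.568, 0.823, 0.0]
contact_force: [-0.3, -0.3, -0.8]
gripper_width: 0.116
grasp_force: 61.6
```

Run:
```python
from h import *
s0=manip.state();M=rot(s0);g=s0["tool_pos"]-M[:,2]*.019
s=grab("scene");t=grab("top")
p=g+M@np.array([-.076,0,.0755]);print("pred tip",p,proj(s,p),s0["contact_force"],s0["grasp_force"])
h=cv2.cvtColor(s["image"],cv2.COLOR_BGR2HSV)
for f_ in(.5,.65,.8,.95):
    u,v=proj(s,g+M@np.array([-.076,0,.0755])*f_); r=int(round(v)); c=np.arange(int(u)-7,int(u)+8)
    print(r,"pred col %.1f"%u,c[0],[(int(h[r,k,0]),int(h[r,k,1]),int(h[r,k,2])) for k in c])
print(lid(t)[:3])
# other pens unchanged / mug
d=cv2.absdiff(s["image"],cv2.imread("pics/scene0.png")).max(2)
print("diff pens",(d[225:300,283:330]>30).sum(),"mug",(d[305:365,312:368]>30).sum())
```

```text
pred tip [0.50785327 0.19141565 0.08558864] [241.59938735 184.82446393] [-0.26074587 -0.32067197 -0.81060789] 61.625951528549194
171 pred col 233.8 226 [(13, 103, 210), (13, 107, 209), (13, 113, 208), (13, 116, 206), (13, 116, 203), (12, 102, 193), (12, 63, 177), (13, 24, 173), (12, 23, 189), (11, 43, 206), (12, 73, 214), (13, 105, 216), (14, 123, 216), (14, 125, 216), (14, 125, 216)]
175 pred col 236.1 229 [(14, 127, 206), (14, 128, 205), (13, 126, 204), (13, 122, 198), (12, 104, 186), (11, 60, 171), (14, 16, 174), (15, 8, 196), (12, 18, 208), (11, 51, 204), (12, 102, 200), (13, 124, 200), (14, 128, 202), (13, 125, 206), (14, 125, 208)]
179 pred col 238.5 231 [(14, 109, 216), (14, 110, 216), (13, 111, 216), (13, 108, 213), (12, 98, 201), (11, 68, 181), (12, 27, 171), (14, 24, 184), (12, 48, 203), (13, 86, 214), (13, 112, 218), (14, 120, 219), (14, 122, 218), (14, 122, 217), (14, 124, 216)]
183 pred col 240.8 233 [(13, 107, 216), (12, 107, 213), (12, 104, 208), (11, 97, 205), (10, 86, 198), (7, 62, 184), (4, 33, 172), (2, 25, 175), (176, 32, 178), (168, 37, 173), (160, 36, 163), (155, 36, 156), (168, 40, 165), (3, 60, 184), (11, 93, 201)]
(array([0.50434985, 0.18825117]), (100.1913070678711, 168.4432373046875), 2.962852954864502)
diff pens 0 mug 0
```

```bash
python3 -c "
from plant import manip
print(manip.job_done())"
```

```text
the job is handed in; nothing more can be done
None
```

I handed the job in at about 22 s. The carton is flush in the corner of the fences. The silver pen is held at about 45° with its point roughly 35 mm above the middle of the lid. The blue and black pens and the mug look unchanged in the last scene picture.

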